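Find the loose clamp bolt on the cell test fixture and hold its cover open

ROBOT

A 7-joint arm with a two-finger parallel gripper is mounted at the origin on the work surface. World frame = base frame: x ahead of the robot, y to its left, z up, the work surface at z = 0. Lengths are in m, angles in rad, forces in N, time in s.
With the tool pointing down it reaches from about 0.425 to 0.925 m from the base axis. Payload 6.8 kg.
Tool frame: the origin (TCP) lies on the centre line of the jaws, within the pads' length; the fingertips stand 11 mm ahead of it and the grasp point (between the pads) lies 8 mm behind it; z points along the fingers, y is the direction in which the jaws open and shut (so a half turn about z gives the same grasp; the last joint's range is limited). The gripper opens to 85 mm and grips with 20 to 120 N. Pads are 22 mm wide; open, the fingers measure 114 mm over their backs; the gripper's body (76 mm by 85 mm) begins 54 mm behind the grasp point. The pads swing forward as they close: fully open they stand 13 mm farther back than shut.
Start: joints at [-1.322, 0.477, 0.022, 1.555, -0.011, 1.109, -0.083], TCP at [0.236, 0.633, 0.242] pointing down, gripper open.
Joint ranges: [-2.96, 2.96], [-0.34, 2.1], [-1.41, 1.46], [0.24, 2.44], [-1.37, 4.51], [0.17, 1.92], [-2.96, 2.96]. Speed limits (rad/s): [2.39, 2.39, 3.14, 3.14, 3.14, 3.14, 3.14].

INTERFACE

Orientations are given as a rotation vector (axis times angle).
In Python, from bench import r gives the robot as it stands.
- The arm moves only by the tool send_rows, never from a script. Its argument "deltas" is a list of rows, each a list of 7 numbers: the opening, from 0 (shut) to 1 (fully open), then the shift along the tool's x, y, z as a fraction of full scale, then the turn, a rotation vector about the tool's x, y, z as a fraction of full scale. In form: [[hand, x, y, z, ax, ay, az], ...]. A call has 1 to 20 rows; each row is the pose to reach, as a shift and turn from the pose commanded when the call began, along the tool's axes at that moment, turning the shorter way round; what a row does not reach only later rows make up. Full scale, the value 1, is 150 mm for a shift and 180 degrees for a turn. A row lasts 1/12 s, in which the tool goes at most 41.7 mm and 7.16 degrees, less where a joint would pass 70% of its speed; a pose out of reach is approached as far as the arm can. A call with a number of a shift or a turn outside -1 to 1 is refused whole. A call with a gripper value outside its range is refused whole. The fingers move at their own pace and stop on an object; "squeeze" is the grip in N (left out, the last holds). Time passes only in rows, so rows that repeat a pose let the fingers close. It gives the time, the measured TCP pose, the force and the opening at its end, in the units of the state.
- r.get_obs(): the state, without advancing time (a new reading comes with each control period).
- r.grab_frame(name): name is "side" or "top"; returns a dict with "pixels" (384x512x3 uint8, red, green, blue), "camera_matrix" (3x3 intrinsics, pixels), "rvec" (rotation vector, rad) and "tvec" (3), from world to camera coordinates, as OpenCV has them. Camera axes: x right, y down, z forward; pixel columns grow to the right and rows downward; lengths in m; the calibration is good to about 2 mm. A picture is of the moment at which its call begins. There is no depth.
- r.hand_in(): hands the job in, once; it reports no verdict.
The state is a dict: "clock": time; "joints": joint angles; "qvel": joint speeds; "tau": joint torques, N m; "tcp_pos": TCP position; "orientation": TCP orientation; "contact_force": force on the tool from outside, world axes, zero at the start; "moment": the same for the moment, N m; "grip_width": finger opening in m.
Only numpy, scipy, OpenCV 4.12 (cv2) and the standard library are available. Lean on these libraries where they do the work, as an engineer would, in place of code of your own. Each camera call takes 0.05 s, during which the arm holds its last target. There are 200 camera calls.

TASK

Log the cell test fixture first: take the blue wand reader out of its holder, hold it steady for a second pointing straight down a few centimetres above the bar label on the fixture's deck, and stand it back in its holder. Then tap the three bolts with shut fingers, gently, until you find the loose one that sinks, and push it right down. Take the tab of the orange cover behind that bolt and swing the cover up to about 45 degrees, finishing while still holding it open for a colleague; keep the other two covers shut and do not disturb the other things on the bench.

Things in the scene. Friction and masses are not known exactly. Their poses are not given: they have to be found in the camera images.
- fixture: grey cell test fixture with aluminium deck, fixed to the bench. Origin on the bench under the middle bay; x points away from the robot, y along the row of bays to the left. It spans x -65 to +55 mm, y -150 to +210 mm; the deck is 60 mm high. Bays left, middle, right at y = +100, 0, -100 mm; in each a bolt at x = -40 mm and an orange cover behind it.
- label (a point): centre of the square paper bar label (44 mm) flat on the deck, facing up, at the left end of the fixture (0, +180, 60 mm in its frame)
- head_left (a point): dark head of the left bolt, 24 mm wide with a 30 mm flange; the point is the centre of its top face, 28 mm above the deck before it is pushed
- bolt_left (a joint): how far the left bolt has sunk, m: 0 as found. A tight bolt stops within about 1 to 2 mm even at 25 N; the loose one gives at about 3 N, sinks 7 mm (0.007) to its stop and stays down.
- tab_left (a point): black upright tab at the far edge of the left cover, 12 mm wide along the fixture's y, 16 mm along x, to be pinched across y. The point lies 12 mm below its top and 22 mm above the cover's top face: shut, at (50, 100, 102) mm in the fixture frame. It turns with the cover.
- cover_left (a joint): opening angle of the left orange cover (66 x 52 mm), rad: 0 shut, up to 1.5. Its hinge lies along the fixture's y at x = -12, z = 72 mm in the fixture frame, on the robot's side; the far edge with the tab rises and swings back towards the robot. A weak spring shuts it when let go (about 1 N at the tab).
- head_middle (a point): dark head of the middle bolt, 24 mm wide with a 30 mm flange; the point is the centre of its top face, 28 mm above the deck before it is pushed
- bolt_middle (a joint): how far the middle bolt has sunk, m: 0 as found. A tight bolt stops within about 1 to 2 mm even at 25 N; the loose one gives at about 3 N, sinks 7 mm (0.007) to its stop and stays down.
- tab_middle (a point): black upright tab at the far edge of the middle cover, 12 mm wide along the fixture's y, 16 mm along x, to be pinched across y. The point lies 12 mm below its top and 22 mm above the cover's top face: shut, at (50, 0, 102) mm in the fixture frame. It turns with the cover.
- cover_middle (a joint): opening angle of the middle orange cover (66 x 52 mm), rad: 0 shut, up to 1.5. Its hinge lies along the fixture's y at x = -12, z = 72 mm in the fixture frame, on the robot's side; the far edge with the tab rises and swings back towards the robot. A weak spring shuts it when let go (about 1 N at the tab).
- head_right (a point): dark head of the right bolt, 24 mm wide with a 30 mm flange; the point is the centre of its top face, 28 mm above the deck before it is pushed
- bolt_right (a joint): how far the right bolt has sunk, m: 0 as found. A tight bolt stops within about 1 to 2 mm even at 25 N; the loose one gives at about 3 N, sinks 7 mm (0.007) to its stop and stays down.
- tab_right (a point): black upright tab at the far edge of the right cover, 12 mm wide along the fixture's y, 16 mm along x, to be pinched across y. The point lies 12 mm below its top and 22 mm above the cover's top face: shut, at (50, -100, 102) mm in the fixture frame. It turns with the cover.
- cover_right (a joint): opening angle of the right orange cover (66 x 52 mm), rad: 0 shut, up to 1.5. Its hinge lies along the fixture's y at x = -12, z = 72 mm in the fixture frame, on the robot's side; the far edge with the tab rises and swings back towards the robot. A weak spring shuts it when let go (about 1 N at the tab).
- wand: blue stick-shaped label reader, 150 mm long, 120 g, standing upright in its holder. Origin at the centre of its lower end, z along the stick. Lower 32 mm is 32 mm in diameter; from 42 mm up it is a 26 mm grip. It reads straight out of its lower end.
- wand_window (a point): reading window, centre of the wand's lower end. It reads a label lying 30 to 120 mm straight below it, within 20 mm sideways.
- holder: white square holder fixed to the bench, 54 mm wide and 50 mm high with walls of 5 mm (44 mm square inside), on a 90 mm base plate. Origin at its centre on the bench; its inner floor is 5 mm above the bench.
- reagent_bottle: bystander, leave it alone: clear bottle with blue cap, 68 wide, 170 high mm; origin at the centre of its underside
- powder_jar: bystander, leave it alone: black jar with red cap, 60 wide, 85 high mm; origin at the centre of its underside
- white_tub: bystander, leave it alone: white tub, 56 wide, 75 high mm; origin at the centre of its underside
- sample_vial: bystander, leave it alone: small amber vial with black cap, 28 wide, 55 high mm; origin at the centre of its underside
- green_jar: bystander, leave it alone: green glass jar with blue cap, 50 wide, 70 high mm; origin at the centre of its underside
- beaker: bystander, leave it alone: clear open beaker, 60 wide, 75 high mm; origin at the centre of its underside
- spatula: bystander, leave it alone: spatula with black handle lying flat, 150 long mm; origin at the middle of its underside

How it is judged:
By the outcome, as a careful person would: the job done as asked, in the order asked, and still so for the second after the job is handed in, while the arm keeps its last pose, push and grip.
It also fails if it takes over 72 s, if anything falls off the work surface, if the arm or the gripper's body presses on something with over 40 N, if the wrist force passes 120 N, or if a joint passes its speed limit or range.

## Working session

There is one attempt and no reset: what is moved stays moved. The work goes in short steps, Python scripts to look and compute and a tool call to move; the robot and the scene stay as the last step left them, time stands still between calls to the robot, and variables do not carry over. Pictures are saved under pics/ and viewed, about 8 in all and at most 12, crops included, and the job is handed in when it is done.

Besides the shell and the picture viewer there is one more tool, called after "Call:" as a command line: name --pt "numbers of a row" for each row, then --argument value for the rest. send_rows: Moves the arm, as the interface text tells. Shift numbers are shares of 150 mm and turn numbers shares of 180 degrees, none past 1 either way. Its arguments: {"type":"object","properties":{"deltas":{"type":"array","items":{"type":"array","items":{"type":"number"}}},"squeeze":{"type":"number"}},"required":["deltas"]}

```bash
ls; mkdir -p pics; python3 - <<'E'
from bench import r
import cv2,pickle
o=r.get_obs();print(o)
for n in("side","top"):
    f=r.grab_frame(n);pickle.dump(f,open(f"{n}0.pkl","wb"))
    cv2.imwrite(f"pics/{n}0.png",f["pixels"][:,:,::-1]);print(n,f["camera_matrix"].round(1).tolist(),f["rvec"],f["tvec"])
E
```

```text
pics
{'clock': 0.0, 'joints': array([-1.32211896,  0.47777221,  0.02233117,  1.55642865, -0.0114634 ,
        1.10928918, -0.08310085]), 'qvel': array([ 8.58774950e-05, -1.94351348e-03,  1.47411750e-03, -2.31807288e-03,
       -3.86747643e-04,  8.20479774e-04, -1.46516156e-04]), 'tau': array([ 1.19599019e-03, -5.96461558e+01,  1.60876472e+00, -2.81191528e+01,
        1.25004954e-02,  9.79997450e-03, -1.42532480e-05]), 'tcp_pos': array([0.2355699 , 0.63196682, 0.24135387]), 'orientation': array([-5.57359584e-01, -3.09159603e+00,  2.76820954e-03]), 'contact_force': array([ 0.09897427, -0.05315767, -0.48663738]), 'moment': array([-0.00122391,  0.00442261, -0.03077642]), 'grip_width': 0.08534158910891178}
side [[367.5, 0.0, 256.1], [0.0, 367.5, 196.6], [0.0, 0.0, 1.0]] [ 1.9747898  -0.80183929  0.48804872] [-0.39668643  0.29055303  0.72647663]
top [[433.3, 0.0, 255.0], [0.0, 433.3, 188.5], [0.0, 0.0, 1.0]] [ 2.18360165 -2.02310765  0.20566966] [-0.01025545  0.60299657  1.31373194]
```

View pics/top0.png

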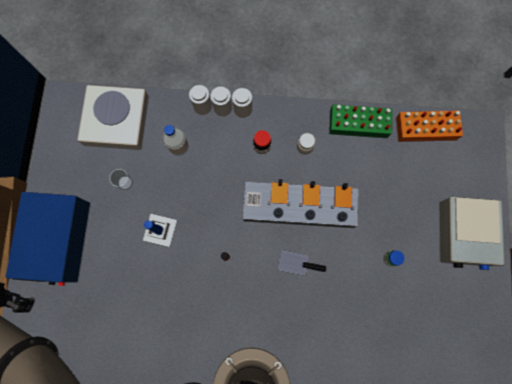

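View pics/side0.png

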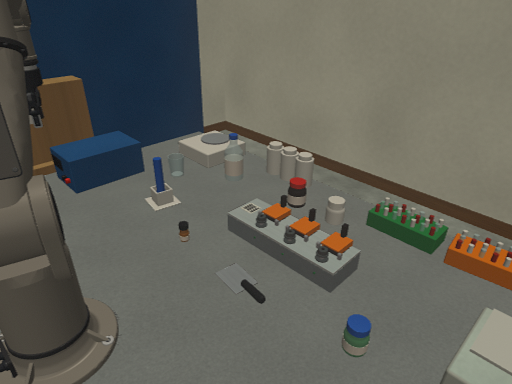

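Top view: fixture about (300,205), label (254,199), bolts (278,212), (310,214), (342,216), tabs just above the covers. The wand and holder are at (157,229). Side view: wand at (158,175). Next I'll measure by colour masks.

```bash
cat >h.py <<'E'
import numpy as np,cv2,pickle
from scipy.spatial.transform import Rotation as R
def cam(f): 
    M=cv2.Rodrigues(np.array(f["rvec"]))[0];return f["camera_matrix"],M,np.array(f["tvec"]).ravel()
def ray(f,u,v):
    K,M,t=cam(f);d=M.T@np.linalg.inv(K)@[u,v,1.];return -M.T@t,d/np.linalg.norm(d)
def onz(f,u,v,z):
    c,d=ray(f,u,v);return c+d*(z-c[2])/d[2]
def tri(a,pa,b,pb):
    c1,d1=ray(a,*pa);c2,d2=ray(b,*pb)
    s=np.linalg.lstsq(np.c_[d1,-d2],c2-c1,rcond=None)[0];p,q=c1+s[0]*d1,c2+s[1]*d2
    return (p+q)/2,np.linalg.norm(p-q)
def proj(f,P): 
    return cv2.projectPoints(np.array(P,float).reshape(-1,1,3),np.array(f["rvec"]),np.array(f["tvec"]),f["camera_matrix"],None)[0][:,0]
def blobs(m,amin=8):
    n,l,s,c=cv2.connectedComponentsWithStats(m.astype(np.uint8));return [(c[i].round(2),s[i]) for i in range(1,n) if s[i,4]>=amin]
def hsv(f): return [x.astype(int) for x in cv2.split(cv2.cvtColor(f["pixels"],cv2.COLOR_RGB2HSV))]
E
python3 - <<'E'
from h import *
T=pickle.load(open("top0.pkl","rb"));S=pickle.load(open("side0.pkl","rb"))
for n,f in(("top",T),("side",S)):
    H,s,v=hsv(f)
    for c,m in(("orange",(H>5)&(H<22)&(s>180)&(v>120)),("blue",(H>105)&(H<128)&(s>150)&(v>60)),("white",(s<40)&(v>185))):
        print(n,c)
        for b in blobs(m,12): print("  ",b[0],b[1].tolist(), onz(f,*b[0],.08).round(3) if n=="top" else "")
a=cv2.resize(T["pixels"][165:245,235:370],None,fx=5,fy=5,interpolation=cv2.INTER_CUBIC)
b=cv2.resize(T["pixels"][205:255,135:185],None,fx=5,fy=5,interpolation=cv2.INTER_CUBIC)
c=np.zeros((660,680,3),np.uint8);c[:400,:675]=a;c[405:655,:250]=b
d=cv2.resize(S["pixels"][150:215,135:190],None,fx=4,fy=4,interpolation=cv2.INTER_CUBIC);c[400:660,300:520]=d
cv2.imwrite("pics/c1.png",c[:600,:,::-1])
E
```

```text
top orange
   [429.26 124.72] [400, 111, 62, 27, 1030] [ 0.851 -0.51   0.08 ]
   [279.09 192.99] [271, 183, 16, 20, 269] [ 0.59  -0.041  0.08 ]
   [310.92 194.89] [303, 185, 16, 20, 277] [ 0.591 -0.141  0.08 ]
   [342.76 196.86] [335, 187, 16, 20, 288] [ 0.592 -0.24   0.08 ]
top blue
   [168.95 129.65] [165, 125, 9, 10, 75] [0.771 0.328 0.08 ]
   [ 40.84 236.78] [6, 192, 70, 90, 4817] [0.397 0.68  0.08 ]
   [148.14 224.48] [144, 221, 9, 8, 58] [0.46  0.356 0.08 ]
   [396.2  257.49] [389, 251, 15, 14, 173] [ 0.418 -0.408  0.08 ]
   [484.15 266.75] [480, 265, 9, 5, 40] [ 0.41  -0.672  0.08 ]
top white
   [110.65 118.39] [79, 86, 64, 58, 1927] [0.796 0.522 0.08 ]
   [198.16  91.6 ] [190, 86, 18, 13, 162] [0.91  0.247 0.08 ]
   [219.87  94.08] [212, 87, 18, 18, 185] [0.907 0.175 0.08 ]
   [241.43  94.63] [233, 89, 18, 13, 166] [0.91  0.104 0.08 ]
   [199.61 100.89] [193, 98, 14, 5, 18] [0.878 0.239 0.08 ]
   [241.5  103.67] [234, 101, 16, 5, 18] [0.878 0.101 0.08 ]
   [306.94 139.94] [301, 134, 13, 13, 139] [ 0.77  -0.119  0.08 ]
   [459.11 208.33] [458, 199, 6, 22, 45] [ 0.584 -0.6    0.08 ]
   [477.45 200.92] [466, 199, 25, 5, 38] [ 0.611 -0.657  0.08 ]
   [161.79 230.02] [144, 215, 32, 31, 289] [0.446 0.311 0.08 ]
   [157.15 235.23] [153, 234, 10, 3, 13] [0.429 0.324 0.08 ]
side orange
   [275.76 210.57] [263, 203, 27, 16, 221] 
   [304.28 225.1 ] [290, 217, 30, 18, 271] 
   [336.37 241.66] [321, 232, 32, 20, 324] 
   [481.05 252.73] [449, 233, 63, 40, 744] 
side blue
   [131.46  45.92] [129, 43, 6, 7, 13] 
   [233.11 134.17] [230, 133, 7, 3, 18] 
   [ 56.92 154.67] [54, 152, 7, 6, 12] 
   [158.18 173.76] [153, 157, 11, 35, 233] 
   [358.84 325.25] [347, 315, 24, 23, 398] 
side white
```

View pics/c1.png

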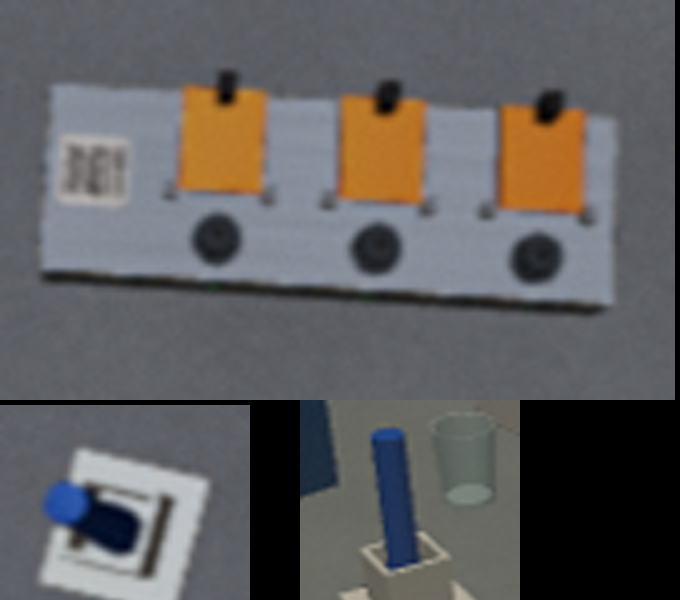

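The crop shows the label at (253.6,199.2) and the bolts at (278.3,212.2), (310.2,214.2) and (342.4,216.2). The deck corners are clear, and the wand's blue top leans away from the image centre by perspective. I'll fit the fixture pose and triangulate the wand top.

```bash
python3 - <<'E'
from h import *
T=pickle.load(open("top0.pkl","rb"));S=pickle.load(open("side0.pkl","rb"))
cr=lambda x,y,ox=235,oy=165:((x+.5)/5-.5+ox,(y+.5)/5-.5+oy)
obs=[("label",cr(94,171),.06,(0,.18)),
("bl",cr(216,238),.088,(-.04,.1)),("bm",cr(376,248),.088,(-.04,0)),("br",cr(537,258),.088,(-.04,-.1)),
("cl",(279.09,192.99),.080,(.021,.1)),("cm",(310.92,194.89),.080,(.021,0)),("cr",(342.76,196.86),.080,(.021,-.1)),
("k1",cr(53,85),.06,(.055,.21)),("k2",cr(615,118),.06,(.055,-.15)),("k3",cr(612,303),.06,(-.065,-.15)),("k4",cr(43,270),.06,(-.065,.21)),
("tl",cr(229,75),.114,(.05,.1)),("tm",cr(391,88),.114,(.05,0)),("tr",cr(551,97),.114,(.05,-.1))]
W=np.array([onz(T,*o[1],o[2])[:2] for o in obs]);F=np.array([o[3] for o in obs])
idx=np.arange(11)
def fit(W,F):
    a=W-W.mean(0);b=F-F.mean(0);th=np.arctan2((b[:,0]*a[:,1]-b[:,1]*a[:,0]).sum(),(a*b).sum())
    Rm=np.array([[np.cos(th),-np.sin(th)],[np.sin(th),np.cos(th)]]);return th,Rm,W.mean(0)-Rm@F.mean(0)
th,Rm,t=fit(W[idx],F[idx]);print("fixture",th,np.degrees(th),t)
for o,w,f in zip(obs,W,F): print(o[0],w.round(4),"pred",(Rm@f+t).round(4),"res mm",((w-Rm@f-t)*1000).round(1))
# check side covers
P=[np.r_[Rm@f+t,.080] for f in F[4:7]];print("side pred",proj(S,P).round(1).tolist())
# wand top: top cap centre
capT=(148.14,224.48)
for z in(.150,.155): print("wandtop",z,onz(T,*capT,z), proj(S,onz(T,*capT,z)))
H,s,v=hsv(S);m=(H>105)&(H<128)&(s>150)&(v>60);print(blobs(m[150:200,140:180]))
pts=np.argwhere(m[150:200,140:180])+[150,140]
for y in range(156,194,4): 
    q=pts[pts[:,0]==y][:,1]; print(y,(q.min(),q.max()) if len(q) else None)
g=lambda x,y:((x+.5)/5-.5+135,(y-405+.5)/5-.5+205)
# holder base plate white mask
H,s,v=hsv(T);m=((s<50)&(v>150)).astype(np.uint8);m[:205]=0;m[255:]=0;m[:,:135]=0;m[:,185:]=0
cs=cv2.findContours(m,cv2.RETR_EXTERNAL,cv2.CHAIN_APPROX_NONE)[0];c=max(cs,key=cv2.contourArea)
print("rect",cv2.minAreaRect(c),cv2.boxPoints(cv2.minAreaRect(c)))
bx=np.array([onz(T,*p,.004)[:2] for p in cv2.boxPoints(cv2.minAreaRect(c))]);print("base",bx,bx.mean(0),np.linalg.norm(np.diff(bx,axis=0),axis=1))
a=cv2.resize(T["pixels"][205:255,135:185],None,fx=10,fy=10,interpolation=cv2.INTER_CUBIC)
b=cv2.resize(S["pixels"][150:215,140:185],None,fx=6,fy=6,interpolation=cv2.INTER_CUBIC)
o=np.zeros((500,780,3),np.uint8);o[:,:500]=a;o[:390,505:775]=b
cv2.imwrite("pics/c2.png",o[:,:,::-1])
E
```

```text
fixture 0.013373155509213348 0.7662253694500502 [ 0.57035452 -0.14071057]
label [0.5689 0.0382] pred [0.5679 0.0393] res mm [ 1.  -1.1]
bl [ 0.5275 -0.0408] pred [ 0.529  -0.0413] res mm [-1.5  0.5]
bm [ 0.5288 -0.1394] pred [ 0.5304 -0.1412] res mm [-1.6  1.9]
br [ 0.5301 -0.2383] pred [ 0.5317 -0.2412] res mm [-1.6  2.9]
cl [ 0.5897 -0.0411] pred [ 0.59   -0.0404] res mm [-0.3 -0.6]
cm [ 0.5912 -0.1406] pred [ 0.5914 -0.1404] res mm [-0.1 -0.2]
cr [ 0.5925 -0.24  ] pred [ 0.5927 -0.2404] res mm [-0.2  0.4]
k1 [0.6227 0.0687] pred [0.6225 0.07  ] res mm [ 0.2 -1.3]
k2 [ 0.6282 -0.2897] pred [ 0.6274 -0.29  ] res mm [0.9 0.3]
k3 [ 0.5098 -0.2911] pred [ 0.5074 -0.2916] res mm [2.4 0.4]
k4 [0.5035 0.0652] pred [0.5026 0.0684] res mm [ 0.9 -3.2]
tl [ 0.6249 -0.0411] pred [ 0.619  -0.0401] res mm [ 5.9 -1.1]
tm [ 0.6242 -0.1407] pred [ 0.6204 -0.14  ] res mm [ 3.9 -0.6]
tr [ 0.626  -0.2385] pred [ 0.6217 -0.24  ] res mm [4.3 1.5]
side pred [[274.7, 209.2], [303.0, 223.7], [335.1, 240.2]]
wandtop 0.15 [0.45264573 0.33720251 0.15      ] [[155.71689162 158.88788821]]
wandtop 0.155 [0.45210876 0.33588584 0.155     ] [[155.60303344 157.57672835]]
[(array([18.18, 23.76]), array([ 13,   7,  11,  35, 233], dtype=int32))]
156 None
160 (np.int64(153), np.int64(159))
164 (np.int64(154), np.int64(160))
168 (np.int64(155), np.int64(160))
172 (np.int64(155), np.int64(161))
176 (np.int64(156), np.int64(161))
180 (np.int64(156), np.int64(162))
184 (np.int64(157), np.int64(162))
188 (np.int64(157), np.int64(163))
192 None
rect ((159.47059631347656, 229.61766052246094), (27.8915958404541, 27.649057388305664), 14.03624439239502) [[142.58826 239.64706]
 [149.29413 212.82355]
 [176.35294 219.58826]
 [169.64706 246.41177]]
base [[0.41790037 0.38729913]
 [0.50680075 0.37678687]
 [0.491323   0.28552923]
 [0.40294095 0.29716324]] [0.45474127 0.33669462] [0.08951975 0.09256089 0.08914448]
```

View pics/c2.png

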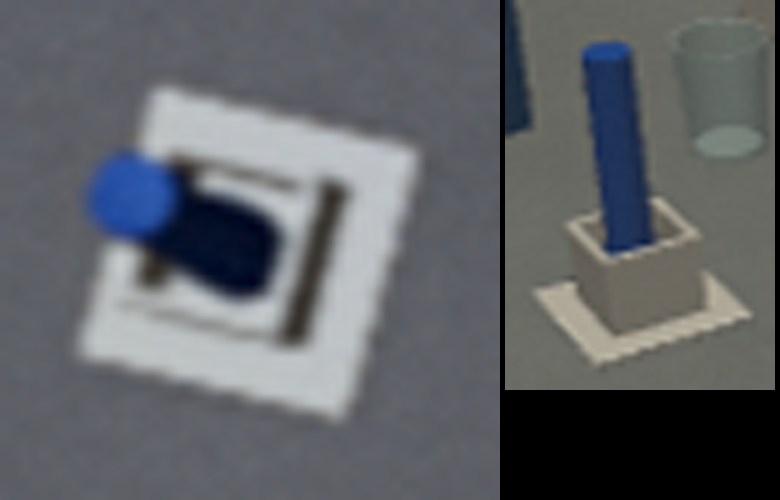

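Holder centre is (0.455, 0.337), with an 89–92 mm base against 90 mm given. The wand top triangulates to about (0.452, 0.336), so it stands upright. The fixture origin is (0.570, -0.141) with yaw 0.77°, and the residuals are small. Now I'll move over to the wand, inward first.

Call:
send_rows --pt "1 -0.2 -0.5 0 0 0 0" --pt "1 -0.4 -1 0 0 0 0" --pt "1 -0.4 -1 0 0 0 0" --pt "1 -0.4 -1 0 0 0 0" --pt "1 -0.4 -1 0 0 0 0" --pt "1 -0.4 -1 0 0 0 0" --squeeze 40

```text
clock: 0.6
tcp_pos: [0.24, 0.4689, 0.2423]
orientation: [0.561, 3.091, -0.001]
contact_force: [0.1, 0.5, 0.8]
grip_width: 0.0853
```

Call:
send_rows --pt "1 -1 -0.34 0 0 0 0" --pt "1 -1 -0.34 0 0 0 0" --pt "1 -1 -0.34 0 0 0 0" --pt "1 -1 -0.34 0 0 0 0" --pt "1 -1 -0.34 0 0 0 0" --pt "1 -1 -0.34 0 0 0 0"

```text
clock: 1.1
tcp_pos: [0.3641, 0.3707, 0.2423]
orientation: [0.563, 3.09, 0.001]
contact_force: [0.1, 0.2, -0.2]
grip_width: 0.0849
```

Call:
send_rows --pt "1 -0.64 0 0 0 0 0" --pt "1 -0.64 0 0 0 0 0" --pt "1 -0.64 0 0 0 0 0" --pt "1 -0.64 0 0 0 0 0" --pt "1 -0.64 0 0 0 0 0" --pt "1 -0.64 0 0 0 0 0"

```text
clock: 1.6
tcp_pos: [0.4504, 0.3395, 0.2419]
orientation: [-0.552, -3.091, -0.0]
contact_force: [-0.2, 1.1, 0.4]
grip_width: 0.0851
```

```bash
cat >>h.py <<'E'
TH=0.01337;T0=np.array([.57035,-.14071])
def fx(x,y): return T0+np.array([[np.cos(TH),-np.sin(TH)],[np.sin(TH),np.cos(TH)]])@[x,y]
def to(o,P):
    M=R.from_rotvec(o["orientation"]).as_matrix();return ((M.T@(np.array(P)-o["tcp_pos"]))/.15).round(3)
def st(o):
    M=R.from_rotvec(o["orientation"]).as_matrix()
    print("t",round(o["clock"],2),"tcp",o["tcp_pos"].round(4),"q",o["joints"].round(2),"F",o["contact_force"].round(1),"w",round(o["grip_width"],4));print(M.round(3).tolist())
E
python3 - <<'E'
from h import *
from bench import r
o=r.get_obs();st(o);print(to(o,[.4525,.3365,.105]))
E
```

```text
t 1.6 tcp [0.4504 0.3395 0.2419] q [-0.9   0.3   0.17  1.83 -0.06  1.02  0.52] F [-0.2  1.1  0.4] w 0.0851
[[-0.938, 0.346, -0.001], [0.346, 0.938, 0.0], [0.001, -0.0, -1.0]]
[-0.021 -0.014  0.913]
```

Call:
send_rows --pt "1 -0.02 -0.014 0.2 0 0 0" --pt "1 -0.02 -0.014 0.4 0 0 0" --pt "1 -0.02 -0.014 0.6 0 0 0" --pt "1 -0.02 -0.014 0.8 0 0 0" --pt "1 -0.02 -0.014 0.9 0 0 0" --pt "1 -0.02 -0.014 0.9 0 0 0" --pt "1 -0.02 -0.014 0.9 0 0 0"

```text
clock: 2.18
tcp_pos: [0.4526, 0.3355, 0.107]
orientation: [-0.553, -3.091, 0.001]
contact_force: [0.3, 1.8, -0.4]
grip_width: 0.0853
```

```bash
python3 - <<'E'
from h import *
from bench import r
o=r.get_obs();st(o)
T=r.grab_frame("top");S=r.grab_frame("side")
a=cv2.resize(T["pixels"][195:265,115:185],None,fx=6,fy=6,interpolation=cv2.INTER_CUBIC)
b=cv2.resize(S["pixels"][120:220,110:200],None,fx=4,fy=4,interpolation=cv2.INTER_CUBIC)
c=np.zeros((420,790,3),np.uint8);c[:,:420]=a;c[:400,425:785]=b
cv2.imwrite("pics/g1.png",c[:,:,::-1])
E
```

```text
t 2.18 tcp [0.4526 0.3355 0.107 ] q [-0.86  0.47  0.15  1.95 -0.1   0.74  0.56] F [ 0.3  1.8 -0.4] w 0.0853
[[-0.938, 0.347, -0.002], [0.347, 0.938, -0.0], [0.002, -0.001, -1.0]]
```

View pics/g1.png

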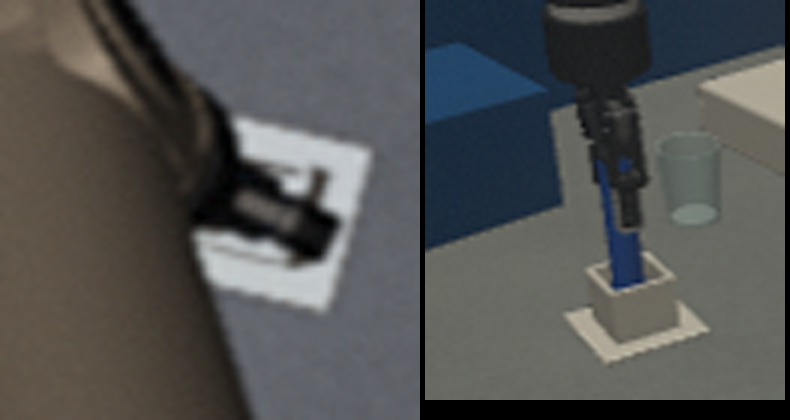

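In the side crop the wand stands between the fingers at about (620,200), with the holder at (630,300). I'll close.

Call:
send_rows --pt "0 0 0 0 0 0 0" --pt "0 0 0 0 0 0 0" --pt "0 0 0 0 0 0 0" --pt "0 0 0 0 0 0 0" --pt "0 0 0 0 0 0 0" --pt "0 0 0 0 0 0 0" --pt "0 0 0 0 0 0 0" --pt "0 0 0 0 0 0 0" --squeeze 40

```text
clock: 2.95
tcp_pos: [0.4547, 0.3346, 0.1077]
orientation: [0.557, 3.091, 0.001]
contact_force: [0.8, -0.2, 4.0]
grip_width: 0.025
```

Call:
send_rows --pt "0 0 0 -0.1 0 0 0" --pt "0 0 0 -0.3 0 0 0" --pt "0 0 0 -0.5 0 0 0" --pt "0 0 0 -0.7 0 0 0" --pt "0 0 0 -0.9 0 0 0" --pt "0 0 0 -0.9 0 0 0" --pt "0 0 0 -0.9 0 0 0" --pt "0 0 0 -0.9 0 0 0"

```text
clock: 3.62
tcp_pos: [0.4537, 0.3337, 0.2412]
orientation: [-0.557, -3.091, 0.002]
contact_force: [-0.3, -1.0, -1.6]
grip_width: 0.0251
```

```bash
python3 - <<'E'
from h import *
from bench import r
o=r.get_obs();st(o)
print("label",fx(0,.18),to(o,[*fx(0,.18),.242]))
S=r.grab_frame("side");T=r.grab_frame("top")
H,s,v=hsv(S);m=(H>105)&(H<128)&(s>150)&(v>50);m[:,:140]=0;m[:,180:]=0;m[200:]=0;m[:90]=0
ys=np.unique(np.nonzero(m)[0])
for y in ys[::4]: q=np.nonzero(m[y])[0];print(y,q.min(),q.max())
# expected wand axis: window at z=.005+lift
for z in(.14,.17,.2): print(proj(S,[*o["tcp_pos"][:2],z]))
a=cv2.resize(S["pixels"][90:220,110:210],None,fx=4,fy=4,interpolation=cv2.INTER_CUBIC)
cv2.imwrite("pics/g2.png",a[:,:,::-1])
E
```

```text
t 3.62 tcp [0.4537 0.3337 0.2412] q [-0.89  0.3   0.18  1.84 -0.06  1.02  0.53] F [-0.3 -1.  -1.6] w 0.0251
[[-0.937, 0.349, -0.001], [0.349, 0.937, -0.001], [0.001, -0.002, -1.0]]
label [0.56794347 0.03927391] [-1.399 -1.573 -0.004]
96 142 142
107 142 142
117 144 144
121 148 148
125 143 148
129 148 148
133 149 149
137 149 150
141 150 161
145 147 158
149 152 158
153 152 159
157 152 160
161 152 160
170 143 143
[[156.99250425 162.09830503]]
[[155.85572736 153.14556978]]
[[154.68828247 143.95130747]]
```

View pics/g2.png

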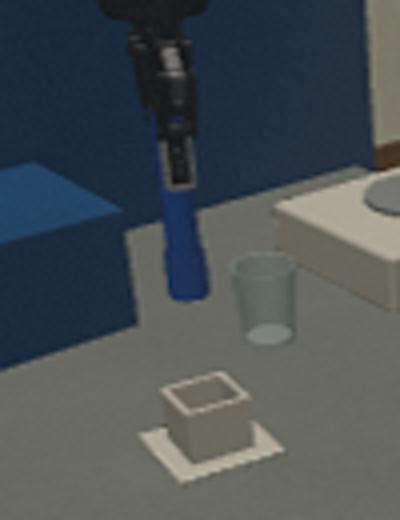

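The wand is held vertically at about (185,230) in the crop and the holder is empty at (208,420). Next, carry it to the label.

Call:
send_rows --pt "0 -0.1 -0.11 0 0 0 0" --pt "0 -0.25 -0.28 0 0 0 0" --pt "0 -0.4 -0.45 0 0 0 0" --pt "0 -0.55 -0.62 0 0 0 0" --pt "0 -0.7 -0.79 0 0 0 0" --pt "0 -0.7 -0.79 0 0 0 0" --pt "0 -0.7 -0.79 0 0 0 0"

```text
clock: 4.3
tcp_pos: [0.5115, 0.1837, 0.241]
orientation: [-0.565, -3.089, 0.003]
contact_force: [-0.2, 0.8, -1.4]
grip_width: 0.0251
```

Call:
send_rows --pt "0 -0.1 -0.11 0 0 0 0" --pt "0 -0.25 -0.28 0 0 0 0" --pt "0 -0.4 -0.45 0 0 0 0" --pt "0 -0.55 -0.62 0 0 0 0" --pt "0 -0.7 -0.78 0.06 0 0 0" --pt "0 -0.7 -0.78 0.14 0 0 0" --pt "0 -0.7 -0.78 0.2 0 0 0" --pt "0 -0.7 -0.78 0.2 0 0 0" --pt "0 -0.7 -0.78 0.2 0 0 0"

```text
clock: 5.05
tcp_pos: [0.5678, 0.0426, 0.2111]
orientation: [-0.552, -3.09, 0.0]
contact_force: [-0.1, 0.6, -0.6]
grip_width: 0.0254
```

```bash
python3 - <<'E'
from h import *
from bench import r
o=r.get_obs();st(o)
print(to(o,[*fx(0,.18),.212]))
S=r.grab_frame("side");T=r.grab_frame("top")
H,s,v=hsv(S);m=(H>105)&(H<128)&(s>150)&(v>50);m[:100]=0;m[:,:220]=0;m[:,290:]=0;print(blobs(m))
L=[*fx(0,.18)];print("side pred label",proj(S,[L+[.06],L+[.11],L+[.15]]).round(1).tolist())
print("holder rim side pred",proj(S,[[.4547,.3367,.05]]))
a=cv2.resize(S["pixels"][120:270,190:340],None,fx=3.5,fy=3.5,interpolation=cv2.INTER_CUBIC)
cv2.imwrite("pics/g3.png",a[:,:,::-1])
E
```

```text
t 5.05 tcp [0.5678 0.0426 0.2111] q [-0.44  0.35  0.32  1.86 -0.13  0.96  1.16] F [-0.1  0.6 -0.6] w 0.0254
[[-0.938, 0.346, -0.003], [0.346, 0.938, 0.0], [0.003, -0.001, -1.0]]
[-0.008 -0.02  -0.006]
[(array([233.14, 134.33]), array([230, 133,   8,   4,  21], dtype=int32)), (array([233.62, 138.38]), array([232, 138,   5,   2,   8], dtype=int32))]
side pred label [[249.1, 207.2], [249.3, 192.3], [249.4, 179.8]]
holder rim side pred [[160.00292425 187.16905068]]
```

View pics/g3.png

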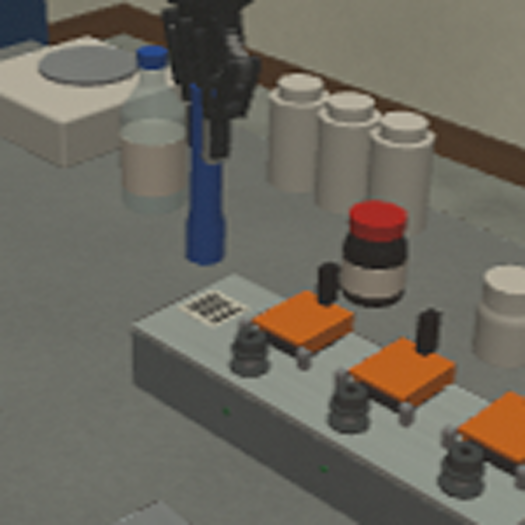

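The wand window is at crop (205,258), i.e. image (248.6,193.7), about 50 mm over the label at (251,207.7), which matches prediction within about 5 mm. I'll nudge it and hold.

Call:
send_rows --pt "0 -0.02 -0.02 0 0 0 0" --pt "0 -0.02 -0.02 0 0 0 0" --pt "0 -0.02 -0.02 0 0 0 0" --pt "0 -0.02 -0.02 0 0 0 0" --pt "0 -0.02 -0.02 0 0 0 0" --pt "0 -0.02 -0.02 0 0 0 0" --pt "0 -0.02 -0.02 0 0 0 0" --pt "0 -0.02 -0.02 0 0 0 0" --pt "0 -0.02 -0.02 0 0 0 0" --pt "0 -0.02 -0.02 0 0 0 0" --pt "0 -0.02 -0.02 0 0 0 0" --pt "0 -0.02 -0.02 0 0 0 0" --pt "0 -0.02 -0.02 0 0 0 0" --pt "0 -0.02 -0.02 0 0 0 0" --pt "0 -0.02 -0.02 0 0 0 0" --pt "0 -0.02 -0.02 0 0 0 0" --pt "0 -0.02 -0.02 0 0 0 0" --pt "0 -0.02 -0.02 0 0 0 0" --pt "0 -0.02 -0.02 0 0 0 0"

```text
clock: 6.73
tcp_pos: [0.5706, 0.0364, 0.2123]
orientation: [0.558, 3.092, 0.0]
contact_force: [-0.7, -0.3, -1.8]
grip_width: 0.0251
```

Call:
send_rows --pt "0 0 0 -0.1 0 0 0" --pt "0 0.1 0.11 -0.2 0 0 0" --pt "0 0.25 0.28 -0.2 0 0 0" --pt "0 0.4 0.45 -0.2 0 0 0" --pt "0 0.55 0.62 -0.2 0 0 0" --pt "0 0.7 0.79 -0.2 0 0 0" --pt "0 0.7 0.79 -0.2 0 0 0" --pt "0 0.7 0.79 -0.2 0 0 0"

```text
clock: 7.4
tcp_pos: [0.5127, 0.1866, 0.2423]
orientation: [-0.55, -3.093, -0.001]
contact_force: [-0.4, -0.1, -1.5]
grip_width: 0.0246
```

Call:
send_rows --pt "0 0.1 0.11 0 0 0 0" --pt "0 0.25 0.28 0 0 0 0" --pt "0 0.4 0.45 0 0 0 0" --pt "0 0.55 0.62 0 0 0 0" --pt "0 0.7 0.79 0 0 0 0" --pt "0 0.7 0.79 0 0 0 0" --pt "0 0.7 0.79 0 0 0 0" --pt "0 0.7 0.79 0 0 0 0"

```text
clock: 8.07
tcp_pos: [0.4576, 0.3302, 0.2422]
orientation: [0.56, 3.091, -0.002]
contact_force: [-0.1, -0.3, -0.9]
grip_width: 0.025
```

```bash
python3 - <<'E'
from h import *
from bench import r
o=r.get_obs();st(o)
print(to(o,[.4540,.3350,.112]))
E
```

```text
t 8.07 tcp [0.4576 0.3302 0.2422] q [-0.89  0.3   0.19  1.84 -0.06  1.02  0.54] F [-0.1 -0.3 -0.9] w 0.025
[[-0.936, 0.351, 0.0], [0.351, 0.936, -0.001], [-0.001, -0.001, -1.0]]
[0.035 0.023 0.868]
```

Call:
send_rows --pt "0 0.03 0.023 0 0 0 0" --pt "0 0.03 0.023 0 0 0 0" --pt "0 0.03 0.023 0.15 0 0 0" --pt "0 0.03 0.023 0.3 0 0 0" --pt "0 0.03 0.023 0.45 0 0 0" --pt "0 0.03 0.023 0.55 0 0 0" --pt "0 0.03 0.023 0.6 0 0 0" --pt "0 0.03 0.023 0.65 0 0 0" --pt "0 0.03 0.023 0.7 0 0 0" --pt "0 0.03 0.023 0.75 0 0 0" --pt "0 0.03 0.023 0.8 0 0 0" --pt "0 0.03 0.023 0.85 0 0 0" --pt "0 0.03 0.023 0.86 0 0 0" --pt "0 0.03 0.023 0.86 0 0 0" --pt "0 0.03 0.023 0.86 0 0 0"

```text
clock: 9.32
tcp_pos: [0.4537, 0.3368, 0.1134]
orientation: [0.557, 3.092, 0.0]
contact_force: [0.7, -0.2, -0.4]
grip_width: 0.0251
```

```bash
python3 - <<'E'
from h import *
from bench import r
o=r.get_obs();st(o)
print(to(o,[.4545,.3350,.1085]))
S=r.grab_frame("side")
a=cv2.resize(S["pixels"][120:220,110:210],None,fx=4,fy=4,interpolation=cv2.INTER_CUBIC)
cv2.imwrite("pics/g4.png",a[:,:,::-1])
E
```

```text
t 9.32 tcp [0.4537 0.3368 0.1134] q [-0.87  0.46  0.16  1.94 -0.1   0.75  0.56] F [ 0.7 -0.2 -0.4] w 0.0251
[[-0.937, 0.349, 0.0], [0.349, 0.937, 0.0], [-0.0, 0.0, -1.0]]
[-0.009 -0.009  0.033]
```

View pics/g4.png

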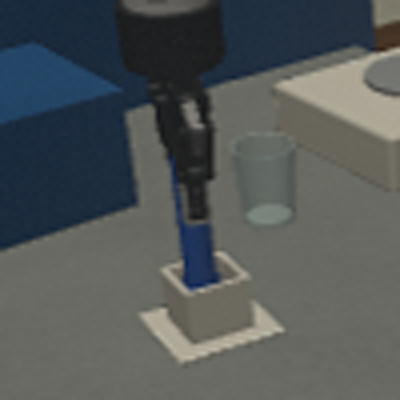

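The wand is inside the holder, centred at crop (203,270). I'll lower it, release and retreat straight up.

Call:
send_rows --pt "0 0 0 0.015 0 0 0" --pt "0 0 0 0.03 0 0 0" --pt "0 0 0 0.035 0 0 0" --pt "0 0 0 0.035 0 0 0" --pt "0.5 0 0 0.035 0 0 0" --pt "1 0 0 0.035 0 0 0" --pt "1 0 0 0.035 0 0 0" --pt "1 0 0 0.035 0 0 0" --pt "1 0 0 0.035 0 0 0" --pt "1 0 0 0.035 0 0 0"

```text
clock: 10.2
tcp_pos: [0.4537, 0.3367, 0.1082]
orientation: [0.557, 3.092, 0.0]
contact_force: [-0.2, -1.0, -0.0]
grip_width: 0.0854
```

Call:
send_rows --pt "1 0 0 -0.1 0 0 0" --pt "1 0 0 -0.3 0 0 0" --pt "1 0 0 -0.5 0 0 0" --pt "1 0 0 -0.7 0 0 0" --pt "1 0 0 -0.88 0 0 0" --pt "1 0 0 -0.88 0 0 0" --pt "1 0 0 -0.88 0 0 0"

```text
clock: 10.78
tcp_pos: [0.4544, 0.3372, 0.2418]
orientation: [0.557, 3.09, 0.005]
contact_force: [-0.3, -0.0, -0.3]
grip_width: 0.0849
```

```bash
python3 - <<'E'
from h import *
from bench import r
o=r.get_obs();st(o)
S=r.grab_frame("side")
H,s,v=hsv(S);m=(H>105)&(H<128)&(s>150)&(v>60);m[:145]=0
for y in range(152,196,4):
    q=np.nonzero(m[y,145:175])[0]+145;print(y,q.min() if len(q) else None,q.max() if len(q) else None)
b=fx(-.04,.1);print("left bolt",b,to(o,[*b,.13]))
E
```

```text
t 10.78 tcp [0.4544 0.3372 0.2418] q [-0.9   0.3   0.18  1.83 -0.06  1.01  0.53] F [-0.3 -0.  -0.3] w 0.0849
[[-0.937, 0.349, 0.003], [0.349, 0.937, 0.003], [-0.002, 0.003, -1.0]]
152 None None
156 None None
160 153 159
164 153 159
168 154 160
172 154 160
176 155 161
180 156 161
184 156 162
188 157 162
192 None None
left bolt [ 0.52901661 -0.04125372] [-1.346 -2.193  0.74 ]
```

The wand is standing as before, with the side profile within 1 px. Now go to the left bolt with fingers shut, turning the jaws to the fixture's y.

Call:
send_rows --pt "0.5 -0.1 -0.2 0 0 0 0" --pt "0 -0.2 -0.35 0 0 0 0" --pt "0 -0.3 -0.5 0 0 0 0" --pt "0 -0.45 -0.73 0 0 0 0" --pt "0 -0.45 -0.73 0 0 0 0" --pt "0 -0.45 -0.73 0 0 0 0" --squeeze 40

```text
clock: 11.33
tcp_pos: [0.4785, 0.2072, 0.2387]
orientation: [-0.565, -3.089, 0.004]
contact_force: [-0.0, 0.6, 0.8]
grip_width: 0.0119
```

Call:
send_rows --pt "0 -0.2 -0.3 0 0 0 0" --pt "0 -0.3 -0.5 0 0 0 0" --pt "0 -0.45 -0.73 0 0 0 0" --pt "0 -0.45 -0.73 0 0 0 0" --pt "0 -0.45 -0.73 0 0 0 0"

```text
clock: 11.75
tcp_pos: [0.5035, 0.082, 0.2392]
orientation: [-0.565, -3.089, 0.002]
contact_force: [-0.1, 0.5, 0.1]
grip_width: 0.0004
```

Call:
send_rows --pt "0 -0.2 -0.3 0 0 0 -0.03" --pt "0 -0.3 -0.5 0.1 0 0 -0.06" --pt "0 -0.45 -0.73 0.3 0 0 -0.09" --pt "0 -0.45 -0.73 0.5 0 0 -0.118" --pt "0 -0.45 -0.73 0.6 0 0 -0.118" --pt "0 -0.45 -0.73 0.68 0 0 -0.118" --pt "0 -0.45 -0.73 0.68 0 0 -0.118" --pt "0 -0.45 -0.73 0.68 0 0 -0.118"

```text
clock: 12.42
tcp_pos: [0.5283, -0.0398, 0.1371]
orientation: [0.026, -3.139, -0.001]
contact_force: [0.1, 0.3, 0.5]
grip_width: -0.0002
```

```bash
python3 - <<'E'
from h import *
from bench import r
o=r.get_obs();st(o)
b=fx(-.04,.1)+[-.001,.0005];print("left bolt",b,to(o,[*b,.105]))
S=r.grab_frame("side")
a=cv2.resize(S["pixels"][130:270,190:340],None,fx=3.5,fy=3.5,interpolation=cv2.INTER_CUBIC)
cv2.imwrite("pics/g5.png",a[:,:,::-1])
E
```

```text
t 12.42 tcp [ 0.5283 -0.0398  0.1371] q [-0.28  0.38  0.3   2.01 -0.16  0.77  1.7 ] F [0.1 0.3 0.5] w -0.0002
[[-1.0, -0.017, -0.002], [-0.017, 1.0, 0.0], [0.002, 0.001, -1.0]]
left bolt [ 0.52801661 -0.04075372] [ 0.001 -0.006  0.214]
```

View pics/g5.png

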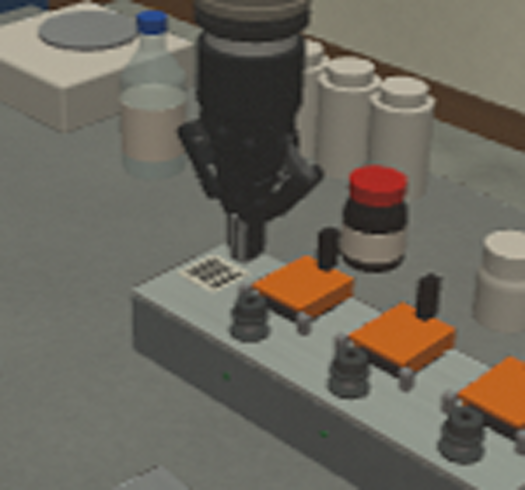

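Shut fingertips are at crop (247,255), just above the left bolt head at (252,297). Gentle taps now.

Call:
send_rows --pt "0 0 -0.005 0.1 0 0 0" --pt "0 0 -0.005 0.2 0 0 0" --pt "0 0 -0.005 0.225 0 0 0" --pt "0 0 -0.005 0.235 0 0 0" --pt "0 0 -0.005 0.245 0 0 0" --pt "0 0 -0.005 0.25 0 0 0" --pt "0 0 -0.005 0.255 0 0 0" --pt "0 0 -0.005 0.26 0 0 0" --pt "0 0 -0.005 0.265 0 0 0" --pt "0 0 -0.005 0.265 0 0 0" --pt "0 0 -0.005 0.265 0 0 0"

```text
clock: 13.38
tcp_pos: [0.529, -0.0426, 0.0986]
orientation: [-0.022, 3.141, 0.0]
contact_force: [-0.7, 0.3, 3.0]
grip_width: -0.0
```

Call:
send_rows --pt "0 0 0 0.006 0 0 0" --pt "0 0 0 0.012 0 0 0" --pt "0 0 0 0.016 0 0 0" --pt "0 0 0 0.016 0 0 0" --pt "0 0 0 0.016 0 0 0"

```text
clock: 13.8
tcp_pos: [0.5291, -0.0426, 0.0983]
orientation: [-0.021, 3.141, 0.002]
contact_force: [-8.5, 1.4, 26.7]
grip_width: 0.0002
```

Left is tight: 27 N with under 1 mm of travel. Next is the middle bolt.

Call:
send_rows --pt "0 0 0 -0.1 0 0 0" --pt "0 0 0 -0.2 0 0 0" --pt "0 0 -0.2 -0.2 0 0 0" --pt "0 0 -0.4 -0.2 0 0 0" --pt "0 0 -0.65 -0.2 0 0 0" --pt "0 0 -0.65 -0.2 0 0 0" --pt "0 0 -0.65 -0.1 0 0 0" --pt "0 0 -0.65 -0.06 0 0 0" --pt "0 0 -0.65 -0.03 0 0 0" --pt "0 0 -0.65 -0.02 0 0 0" --pt "0 0 -0.65 -0.01 0 0 0" --pt "0 0 -0.65 0 0 0 0" --pt "0 0 -0.65 0 0 0 0" --pt "0 0 -0.65 0 0 0 0"

```text
clock: 14.97
tcp_pos: [0.5293, -0.1398, 0.0983]
orientation: [0.022, -3.14, -0.002]
contact_force: [-12.3, 3.7, 27.8]
grip_width: 0.0003
```

Middle is tight too. For the right bolt I'll tap first to the same depth.

Call:
send_rows --pt "0 0 0 -0.1 0 0 0" --pt "0 0 0 -0.2 0 0 0" --pt "0 0 -0.2 -0.2 0 0 0" --pt "0 0 -0.4 -0.2 0 0 0" --pt "0 0 -0.66 -0.2 0 0 0" --pt "0 0 -0.66 -0.2 0 0 0" --pt "0 0 -0.66 -0.1 0 0 0" --pt "0 0 -0.66 -0.06 0 0 0" --pt "0 0 -0.66 -0.03 0 0 0" --pt "0 0 -0.66 -0.02 0 0 0" --pt "0 0 -0.66 -0.01 0 0 0" --pt "0 0 -0.66 0 0 0 0" --pt "0 0 -0.66 0 0 0 0" --pt "0 0 -0.66 0 0 0 0"

```text
clock: 16.13
tcp_pos: [0.5317, -0.2391, 0.0961]
orientation: [-0.022, 3.141, -0.0]
contact_force: [0.7, 0.7, 0.3]
grip_width: 0.0001
```

It gives way. Push to the stop.

Call:
send_rows --pt "0 0 0 0.01 0 0 0" --pt "0 0 0 0.02 0 0 0" --pt "0 0 0 0.03 0 0 0" --pt "0 0 0 0.035 0 0 0" --pt "0 0 0 0.04 0 0 0" --pt "0 0 0 0.045 0 0 0" --pt "0 0 0 0.045 0 0 0" --pt "0 0 0 0.045 0 0 0"

```text
clock: 16.8
tcp_pos: [0.5319, -0.2392, 0.0905]
orientation: [-0.022, 3.14, 0.0]
contact_force: [-3.8, 2.8, 14.3]
grip_width: 0.0001
```

Call:
send_rows --pt "0 0 0 0.007 0 0 0" --pt "0 0 0 0.01 0 0 0" --pt "0 0 0 0.01 0 0 0" --pt "0 0 0 0.01 0 0 0"

```text
clock: 17.13
tcp_pos: [0.532, -0.2393, 0.0897]
orientation: [-0.021, 3.14, 0.001]
contact_force: [-5.5, 2.9, 20.0]
grip_width: -0.0002
```

Call:
send_rows --pt "0 0 0 -0.1 0 0 0" --pt "0.3 0 0 -0.3 0 0 0" --pt "0.47 0 0 -0.5 0 0 0" --pt "0.47 0 0 -0.5 0 0 0" --pt "0.47 0 0 -0.5 0 0 0"

```text
clock: 17.55
tcp_pos: [0.5325, -0.2397, 0.1642]
orientation: [-0.022, 3.138, -0.002]
contact_force: [-0.1, -0.9, 0.1]
grip_width: 0.0399
```

```bash
python3 - <<'E'
from h import *
from bench import r
o=r.get_obs();st(o)
b=fx(.05,-.1);print("tab",b,to(o,[*b,.094]),to(o,[*b,.16]))
S=r.grab_frame("side");T=r.grab_frame("top")
a=cv2.resize(S["pixels"][150:290,240:390],None,fx=3.5,fy=3.5,interpolation=cv2.INTER_CUBIC)
b=cv2.resize(T["pixels"][170:240,325:375],None,fx=5,fy=5,interpolation=cv2.INTER_CUBIC)
c=np.zeros((490,790,3),np.uint8);c[:,:525]=a;c[:350,530:780]=b
cv2.imwrite("pics/g6.png",c[:,:,::-1])
E
```

```text
t 17.55 tcp [ 0.5325 -0.2397  0.1642] q [ 0.05  0.43  0.34  1.87 -0.18  0.87  2.07] F [-0.1 -0.9  0.1] w 0.0399
[[-1.0, -0.014, 0.004], [-0.014, 1.0, -0.001], [-0.004, -0.001, -1.0]]
tab [ 0.62168249 -0.24003258] [-0.593 -0.01   0.47 ] [-0.594 -0.01   0.03 ]
```

View pics/g6.png

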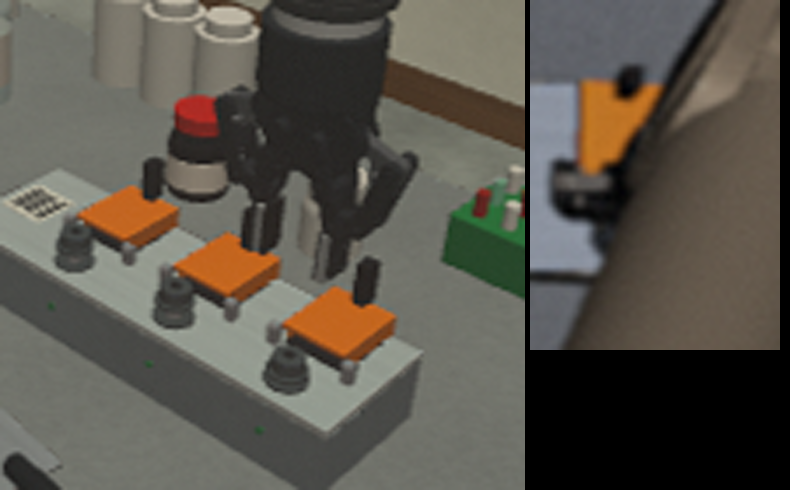

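The right bolt at crop (287,368) is clearly lower than the others. The last two readings still moved 0.8 mm, so I'll press once more to confirm the stop.

Call:
send_rows --pt "0 0 0 0 0 0 0" --pt "0 0 0 0.2 0 0 0" --pt "0 0 0 0.35 0 0 0" --pt "0 0 0 0.42 0 0 0" --pt "0 0 0 0.46 0 0 0" --pt "0 0 0 0.48 0 0 0" --pt "0 0 0 0.49 0 0 0" --pt "0 0 0 0.5 0 0 0" --pt "0 0 0 0.505 0 0 0" --pt "0 0 0 0.51 0 0 0" --pt "0 0 0 0.515 0 0 0" --pt "0 0 0 0.515 0 0 0" --pt "0 0 0 0.515 0 0 0" --pt "0 0 0 0.515 0 0 0"

```text
clock: 18.82
tcp_pos: [0.5296, -0.2385, 0.0884]
orientation: [0.021, -3.138, -0.005]
contact_force: [-14.2, 7.7, 32.7]
grip_width: 0.0005
```

33 N now with barely any further motion (total sink at least 7 mm), so it is at the stop. Next: rise, open, and go over the right tab.

Call:
send_rows --pt "0 0 0 -0.1 0 0 0" --pt "0 0 0 -0.3 0 0 0" --pt "0.5 0 0 -0.5 0 0 0" --pt "0.5 -0.2 0 -0.5 0 0 0" --pt "0.5 -0.4 0 -0.5 0 0 0" --pt "0.5 -0.61 -0.01 -0.5 0 0 0" --pt "0.5 -0.61 -0.01 -0.5 0 0 0" --pt "0.5 -0.61 -0.01 -0.5 0 0 0"

```text
clock: 19.48
tcp_pos: [0.6244, -0.2389, 0.1604]
orientation: [-0.024, 3.141, -0.001]
contact_force: [-0.8, -0.4, -0.2]
grip_width: 0.0426
```

```bash
python3 - <<'E'
from h import *
from bench import r
o=r.get_obs();st(o)
b=fx(.05,-.1)+[.001,0.0005];print("tab",b,to(o,[*b,.098]))
S=r.grab_frame("side")
a=cv2.resize(S["pixels"][150:290,260:400],None,fx=4,fy=4,interpolation=cv2.INTER_CUBIC)
cv2.imwrite("pics/g7.png",a[:,:,::-1])
E
```

```text
t 19.48 tcp [ 0.6244 -0.2389  0.1604] q [ 0.04  0.56  0.33  1.66 -0.21  0.95  2.03] F [-0.8 -0.4 -0.2] w 0.0426
[[-1.0, -0.016, 0.001], [-0.016, 1.0, -0.0], [-0.001, -0.0, -1.0]]
tab [ 0.62268249 -0.23953258] [ 0.012 -0.004  0.416]
```

View pics/g7.png

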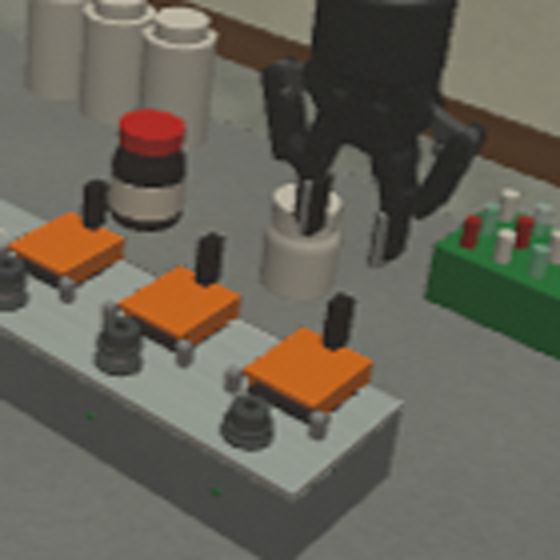

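The fingers at crop (313,205) and (385,245) straddle the right tab at (339,320). Bolt right is down at (247,420), and all covers are shut. Descend, then pinch.

Call:
send_rows --pt "0.5 0.01 -0.004 0.1 0 0 0" --pt "0.5 0.01 -0.004 0.2 0 0 0" --pt "0.5 0.01 -0.004 0.3 0 0 0" --pt "0.5 0.01 -0.004 0.36 0 0 0" --pt "0.5 0.01 -0.004 0.41 0 0 0" --pt "0.5 0.01 -0.004 0.41 0 0 0" --pt "0.5 0.01 -0.004 0.41 0 0 0"

```text
clock: 20.12
tcp_pos: [0.621, -0.2403, 0.0991]
orientation: [0.021, -3.141, 0.0]
contact_force: [0.4, -0.2, 0.1]
grip_width: 0.0428
```

Call:
send_rows --pt "0 0 0 0 0 0 0" --pt "0 0 0 0 0 0 0" --pt "0 0 0 0 0 0 0" --pt "0 0 0 0 0 0 0" --pt "0 0 0 0 0 0 0" --pt "0 0 0 0 0 0 0" --pt "0 0 0 0 0 0 0" --squeeze 40

```text
clock: 20.7
tcp_pos: [0.622, -0.2418, 0.0999]
orientation: [-0.02, 3.139, -0.004]
contact_force: [1.3, -6.4, 2.1]
grip_width: 0.0109
```

Pinched at about 11 mm. Start the arc.

Call:
send_rows --pt "0 0 -0.005 -0.01 0 0 0" --pt "0 0.017 -0.007 -0.035 0 0 -0.0" --pt "0 0.017 -0.007 -0.035 0 -0.028 0" --pt "0 0.036 -0.007 -0.069 0 -0.056 0" --pt "0 0.059 -0.007 -0.101 0 -0.083 0" --pt "0 0.059 -0.007 -0.101 0 -0.083 0" --pt "0 0.059 -0.007 -0.101 0 -0.083 0"

```text
clock: 21.28
tcp_pos: [0.6119, -0.2421, 0.1146]
orientation: [-0.018, 2.881, 0.002]
contact_force: [0.6, -4.5, -2.0]
grip_width: 0.0112
```

```bash
python3 - <<'E'
from h import *
from bench import r
o=r.get_obs();st(o)
E
```

```text
t 21.28 tcp [ 0.6119 -0.2421  0.1146] q [ 0.17  0.5   0.19  1.9  -0.36  0.53  2.21] F [ 0.6 -4.5 -2. ] w 0.0112
[[-0.966, -0.012, 0.257], [-0.012, 1.0, 0.003], [-0.257, -0.0, -0.966]]
```

Call:
send_rows --pt "0 0.017 0 -0.035 0 -0.028 0" --pt "0 0.036 0 -0.069 0 -0.056 0" --pt "0 0.036 0 -0.069 0 -0.056 0" --pt "0 0.036 0 -0.069 0 -0.056 0"

```text
clock: 21.62
tcp_pos: [0.6039, -0.2422, 0.1225]
orientation: [-0.016, 2.707, 0.006]
contact_force: [-0.8, -4.5, -1.2]
grip_width: 0.0106
```

```bash
python3 - <<'E'
from h import *
from bench import r
o=r.get_obs();st(o)
E
```

```text
t 21.62 tcp [ 0.6039 -0.2422  0.1225] q [ 0.36  0.44 -0.    2.02 -0.53  0.31  2.42] F [-0.8 -4.5 -1.2] w 0.0106
[[-0.907, -0.012, 0.421], [-0.01, 1.0, 0.007], [-0.421, 0.002, -0.907]]
```

Wrist joint 6 is nearing its limit (0.31 against 0.17), so I'll finish the arc by translation. The tab can pivot between the pads.

Call:
send_rows --pt "0 0.02 0 -0.035 0 0 0" --pt "0 0.04 0 -0.069 0 0 0" --pt "0 0.065 0 -0.1 0 0 0" --pt "0 0.092 0 -0.129 0 0 0" --pt "0 0.092 0 -0.129 0 0 0" --pt "0 0.092 0 -0.129 0 0 0" --pt "0 0.092 0 -0.129 0 0 0"

```text
clock: 22.2
tcp_pos: [0.584, -0.2424, 0.1333]
orientation: [-0.019, 2.709, 0.004]
contact_force: [0.1, -6.6, -6.6]
grip_width: 0.011
```

```bash
python3 - <<'E'
from h import *
from bench import r
o=r.get_obs();st(o)
M=R.from_rotvec(o["orientation"]).as_matrix();G=o["tcp_pos"]-M[:,2]*.002
v=[G[0]-fx(-.012,-.1)[0],G[2]-.072];print("G rel hinge",v,"angle",np.degrees(np.arctan2(v[1],v[0])-np.arctan2(.0295,.062)),np.hypot(*v),np.hypot(.0295,.062))
S=r.grab_frame("side");T=r.grab_frame("top")
a=cv2.resize(S["pixels"][150:290,230:390],None,fx=3.5,fy=3.5,interpolation=cv2.INTER_CUBIC)
cv2.imwrite("pics/g8.png",a[:,:,::-1])
E
```

```text
t 22.2 tcp [ 0.584  -0.2424  0.1333] q [ 0.37  0.4  -0.    2.06 -0.52  0.32  2.43] F [ 0.1 -6.6 -6.6] w 0.011
[[-0.908, -0.014, 0.419], [-0.013, 1.0, 0.005], [-0.42, -0.0, -0.908]]
G rel hinge [np.float64(0.023437409021074607), np.float64(0.06308734284024105)] angle 44.174193946651975 0.06730025979343068 0.06866039615382363
```

View pics/g8.png

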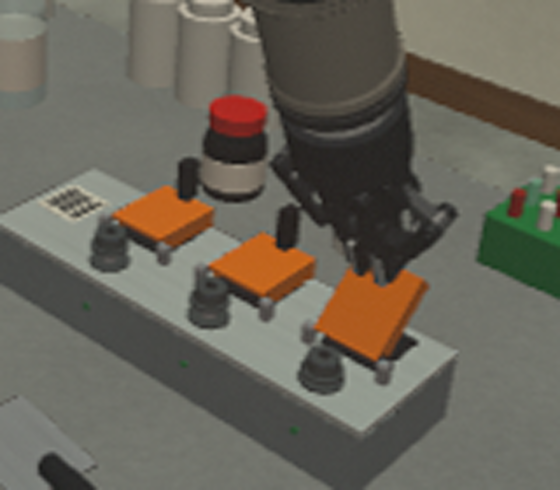

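The right cover is raised, with its far edge running from about (370,268) to (427,288) in the crop; the others are shut. I'll check the angle by projecting that corner.

```bash
python3 - <<'E'
from h import *
from bench import r
S=r.grab_frame("side");o=r.get_obs();st(o)
cr=lambda x,y:((x+.5)/3.5-.5+230,(y+.5)/3.5-.5+150)
print("obs far",cr(427,288),"near",cr(375,360))
for a in(0,30,40,45,50,60):
    c,s=np.cos(np.radians(a)),np.sin(np.radians(a));P=[]
    for x,z in((66,8),(0,8)):
        P.append([*fx(-.012+(x*c-z*s)/1000,-.126),.072+(x*s+z*c)/1000])
    print(a,proj(S,P).round(1).tolist())
E
```

```text
t 22.35 tcp [ 0.584  -0.2424  0.1332] q [ 0.37  0.4  -0.    2.06 -0.52  0.32  2.43] F [-0.5 -7.  -5.3] w 0.0109
[[-0.908, -0.014, 0.419], [-0.013, 1.0, 0.005], [-0.419, -0.0, -0.908]]
obs far (351.6428571428571, 231.92857142857144) near (336.7857142857143, 252.5)
0 [[351.4, 239.1], [336.4, 250.8]]
30 [[350.5, 230.7], [335.4, 251.9]]
40 [[349.3, 229.0], [335.1, 252.3]]
45 [[348.5, 228.4], [335.0, 252.6]]
50 [[347.6, 228.1], [334.8, 252.9]]
60 [[345.6, 227.9], [334.6, 253.4]]
```

The corner read by eye suggests a lower angle than the kinematics. I'll measure the orange contour properly.

```bash
python3 - <<'E'
from h import *
from bench import r
S=r.grab_frame("side");S0=pickle.load(open("side0.pkl","rb"))
def quad(f,box):
    H,s,v=hsv(f);m=((H>4)&(H<22)&(s>170)&(v>90)).astype(np.uint8);k=np.zeros_like(m);k[box[0]:box[1],box[2]:box[3]]=1;m*=k
    c=max(cv2.findContours(m,cv2.RETR_EXTERNAL,cv2.CHAIN_APPROX_NONE)[0],key=cv2.contourArea)
    h=cv2.convexHull(c)[:,0];return h.tolist(),cv2.contourArea(c)
print("shut",quad(S0,(225,262,315,360)));print("now",quad(S,(215,265,315,360)))
for a in(0,25,30,35,40,45,50):
    c,s=np.cos(np.radians(a)),np.sin(np.radians(a));P=[]
    for x,z,y in((66,8,-.126),(0,8,-.126),(0,8,-.074),(66,8,-.074)):
        P.append([*fx(-.012+(x*c-z*s)/1000,y),.072+(x*s+z*c)/1000])
    print(a,proj(S,P).round(1).tolist())
a=cv2.resize(S["pixels"][200:270,300:380],None,fx=8,fy=8,interpolation=cv2.INTER_CUBIC)
cv2.imwrite("pics/g9.png",a[:,:,::-1])
E
```

```text
shut ([[336, 232], [347, 237], [351, 239], [352, 240], [351, 245], [346, 249], [342, 252], [340, 252], [336, 251], [323, 245], [321, 243], [321, 242], [322, 241], [332, 234], [335, 232]], 344.0)
now ([[345, 227], [349, 229], [351, 231], [351, 232], [344, 245], [341, 250], [337, 252], [336, 252], [324, 246], [321, 244], [320, 243], [323, 237], [329, 227]], 455.5)
0 [[351.4, 239.1], [336.4, 250.8], [318.5, 241.2], [333.8, 230.4]]
25 [[351.0, 231.7], [335.6, 251.6], [317.7, 242.1], [333.0, 223.1]]
30 [[350.5, 230.7], [335.4, 251.9], [317.5, 242.3], [332.5, 222.0]]
35 [[350.0, 229.7], [335.3, 252.1], [317.3, 242.5], [331.8, 221.1]]
40 [[349.3, 229.0], [335.1, 252.3], [317.2, 242.7], [331.1, 220.3]]
45 [[348.5, 228.4], [335.0, 252.6], [317.0, 243.0], [330.3, 219.7]]
50 [[347.6, 228.1], [334.8, 252.9], [316.9, 243.2], [329.3, 219.3]]
```

The mask includes the cover's side face, so the silhouette corner may be its lower edge. I'll fit the angle with the thickness taken into account.

```bash
python3 - <<'E'
from h import *
from bench import r
S=r.grab_frame("side");S0=pickle.load(open("side0.pkl","rb"))
def pts(a,y):
    c,s=np.cos(np.radians(a)),np.sin(np.radians(a))
    return [[*fx(-.012+(x*c-z*s)/1000,y),.072+(x*s+z*c)/1000] for x,z in((66,8),(66,0),(0,8),(0,0))]
for a in(0,25,30,35,40,45,50): print(a,"right far-top, far-bot, near-top, near-bot",proj(S,pts(a,-.126)).round(1).tolist())
for n,f in(("shut",S0),("now",S)):
    H,s,v=hsv(f);print(n)
    for y in range(226,254,2):
        print(y,[f"{v[y,x]}" if (H[y,x]<22)and s[y,x]>110 else "." for x in range(326,356)])
E
```

```text
0 right far-top, far-bot, near-top, near-bot [[351.4, 239.1], [350.9, 241.7], [336.4, 250.8], [336.0, 253.4]]
25 right far-top, far-bot, near-top, near-bot [[351.0, 231.7], [351.3, 233.6], [335.6, 251.6], [336.0, 253.4]]
30 right far-top, far-bot, near-top, near-bot [[350.5, 230.7], [351.0, 232.3], [335.4, 251.9], [336.0, 253.4]]
35 right far-top, far-bot, near-top, near-bot [[350.0, 229.7], [350.6, 231.2], [335.3, 252.1], [336.0, 253.4]]
40 right far-top, far-bot, near-top, near-bot [[349.3, 229.0], [350.1, 230.2], [335.1, 252.3], [336.0, 253.4]]
45 right far-top, far-bot, near-top, near-bot [[348.5, 228.4], [349.5, 229.4], [335.0, 252.6], [336.0, 253.4]]
50 right far-top, far-bot, near-top, near-bot [[347.6, 228.1], [348.7, 228.8], [334.8, 252.9], [336.0, 253.4]]
shut
226 ['.', '.', '.', '.', '.', '.', '.', '.', '.', '.', '.', '.', '.', '.', '.', '.', '.', '.', '.', '.', '.', '.', '.', '.', '.', '.', '.', '.', '.', '.']
228 ['.', '.', '.', '.', '.', '.', '.', '.', '.', '.', '.', '.', '.', '.', '.', '.', '.', '.', '.', '.', '.', '.', '.', '.', '.', '.', '.', '.', '.', '.']
230 ['.',
[... 4178 characters left out ...]
178', '176', '176', '175', '176', '174', '175', '175', '175', '175', '175', '177', '178', '170', '138', '119', '111', '73', '.', '.', '.', '.', '.', '.', '.', '.', '.', '.', '.']
248 ['.', '75', '119', '171', '186', '179', '177', '175', '175', '175', '176', '176', '178', '166', '129', '119', '108', '.', '.', '.', '.', '.', '.', '.', '.', '.', '.', '.', '.', '.']
250 ['.', '.', '.', '.', '.', '82', '132', '177', '184', '177', '178', '181', '167', '118', '121', '108', '.', '.', '.', '.', '.', '.', '.', '.', '.', '.', '.', '.', '.', '.']
252 ['.', '.', '.', '.', '.', '.', '.', '.', '.', '90', '146', '162', '.', '.', '.', '.', '.', '.', '.', '.', '.', '.', '.', '.', '.', '.', '.', '.', '.', '.']
```

The top-face edge slope gives about 40°, against about 44° from the arm kinematics. A small step of about 4° more.

Call:
send_rows --pt "0 0.012 0 -0.011 0 0 0" --pt "0 0.023 0 -0.022 0 0 0" --pt "0 0.023 0 -0.022 0 0 0" --pt "0 0.023 0 -0.022 0 0 0" --pt "0 0.023 0 -0.022 0 0 0" --pt "0 0.023 0 -0.022 0 0 0" --pt "0 0.023 0 -0.022 0 0 0" --pt "0 0.023 0 -0.022 0 0 0"

```text
clock: 23.12
tcp_pos: [0.5798, -0.2424, 0.1346]
orientation: [-0.019, 2.708, 0.003]
contact_force: [3.1, -7.4, -9.4]
grip_width: 0.0111
```

```bash
python3 - <<'E'
from h import *
from bench import r
o=r.get_obs();st(o);S=r.grab_frame("side");S0=pickle.load(open("side0.pkl","rb"))
v=hsv(S)[2]
def edge(f,rows):
    v=hsv(f)[2];out=[]
    for y in rows:
        x=np.arange(335,354);w=v[y,335:354];i=np.nonzero((w[:-1]>=145)&(w[1:]<145))[0][-1];out.append(x[i]+(w[i]-145)/(w[i]-w[i+1]))
    return np.polyfit(rows,out,1)
print(edge(S,range(234,250)),"shut",edge(S0,range(242,250)))
H,s,_=hsv(S);
for n,f in(("0",S0),("1",S)):
    H,s,v=hsv(f);print([b for b in blobs((H>5)&(H<22)&(s>180)&(v>120)) if b[0][0]<400])
    m=(H>105)&(H<128)&(s>150)&(v>60);print([(b[0],b[1][4]) for b in blobs(m,30)])
E
```

```text
t 23.12 tcp [ 0.5798 -0.2424  0.1346] q [ 0.38  0.39 -0.    2.06 -0.53  0.32  2.43] F [ 3.1 -7.4 -9.4] w 0.0111
[[-0.908, -0.014, 0.42], [-0.013, 1.0, 0.005], [-0.42, -0.001, -0.908]]
[-2.81183311e-01  4.12462466e+02] shut [ -0.52652977 476.61764602]
[(array([275.76, 210.57]), array([263, 203,  27,  16, 221], dtype=int32)), (array([304.28, 225.1 ]), array([290, 217,  30,  18, 271], dtype=int32)), (array([336.37, 241.66]), array([321, 232,  32,  20, 324], dtype=int32))]
[(array([158.18, 173.76]), np.int32(233)), (array([358.84, 325.25]), np.int32(398))]
[(array([276.04, 210.66]), array([263, 203,  27,  16, 230], dtype=int32)), (array([304.22, 225.17]), array([290, 217,  30,  18, 278], dtype=int32)), (array([334.48, 238.7 ]), array([320, 227,  30,  26, 446], dtype=int32))]
[(array([140.6 ,  43.83]), np.int32(30)), (array([142.73,  62.49]), np.int32(37)), (array([136.32,  82.19]), np.int32(31)), (array([115.64,  86.17]), np.int32(47)), (array([157.65, 173.76]), np.int32(231)), (array([358.87, 325.22]), np.int32(398))]
```

```bash
python3 - <<'E'
from h import *
from bench import r
S=r.grab_frame("side");S0=pickle.load(open("side0.pkl","rb"))
def edge(f,rows):
    v=hsv(f)[2];out=[]
    for y in rows:
        w=v[y,336:356];i=np.nonzero((w[:-1]>=145)&(w[1:]<145))[0][0];out.append(336+i+(w[i]-145)/(w[i]-w[i+1]))
    return np.polyfit(rows,out,1)
print(edge(S,range(233,248)),"shut",edge(S0,range(242,250)))
for a in(0,35,40,45,50,55):
    c,s=np.cos(np.radians(a)),np.sin(np.radians(a))
    p=proj(S,[[*fx(-.012+(x*c-8*s)/1000,-.126),.072+(x*s+8*c)/1000] for x in(66,0)]);d=p[0]-p[1];print(a,d[0]/d[1])
o=r.get_obs();M=R.from_rotvec(o["orientation"]).as_matrix();G=o["tcp_pos"]-M[:,2]*.002
v=[G[0]-fx(-.012,-.1)[0],G[2]-.072];print(np.degrees(np.arctan2(v[1],v[0])-np.arctan2(.0295,.062)),o["contact_force"],o["grip_width"])
E
```

```text
[ -0.54826924 475.39867031] shut [ -1.27944872 659.54999492]
0 -1.2877686502981138
35 -0.6576750539246342
40 -0.6080542444969886
45 -0.5616491825239379
50 -0.5175003326954655
55 -0.4748068726019153
47.8866033779447 [ 2.58678782 -7.46429676 -9.16322134] 0.010977274860564868
```

The shut cover calibrates correctly (edge slope -1.28 against -1.29 predicted), and the open one reads about 46° by image and 48° by kinematics. Handing in.

```bash
python3 -c "
from bench import r
print(r.hand_in())"
```

```text
the job is handed in; nothing more can be done
None
```

I ran the whole job in order and handed it in at about 23.5 s of the 72 s allowed.

- **Label:** I held the blue wand pointing straight down about 5 cm above the bar label for more than a second. It then went back in its holder. The last side picture puts it within 1 px of where it stood at the start.
- **Bolts:** The left and middle bolts were tight, stopping within about 1 mm at 27–28 N. The right one was loose, and I pushed it to its stop, ending at 33 N.
- **Cover:** I pinched the right tab and swung that cover open, and the arm is still holding it. The picture puts the opening at about 46°, the arm's position at about 48°. The other two covers look unchanged and shut.

Some readings disagreed or were rougher than I wanted:
- **First cover angle:** A first reading by eye gave about 30°. It was thrown off by the cover's side face. A proper edge measurement then gave about 40° against 44° from the arm, so I opened it a little further.
- **Bolt depth:** The measured travel of the right bolt was nearer 9–10 mm than the stated 7 mm. I put this down to give in the arm, and did not measure the depth separately.
- **Tapping force:** The taps on the tight bolts slightly exceeded 25 N.
- **Tab grip:** Because the wrist was near its joint limit, the tool tilts only 25° and the tab has turned between the pads. About 7 N of sideways and 9 N of downward force remain on the tool.
- **Bystanders:** Of the other things on the bench, I re-measured only the green jar, which had not moved. I saw no contact with the rest in the pictures I looked at.

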